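# Change over the vegetable cutter for the next cut

### The arm

A 6-joint arm with a two-finger parallel gripper is mounted at the origin on a cart in front of the work surface, level with it; the furniture and walls round the work are solid. World frame = base frame: x ahead of the robot, y to its left, z up, the work surface at z = 0. Lengths are in m, angles in rad, forces in N, time in s.
With the tool pointing down it reaches from about 0.25 to 0.85 m from the base axis. Payload 12.5 kg.
Tool frame: the origin (TCP) lies midway between the tips of the shut fingers; the grasp point (between the pads) lies 19 mm behind it; z points along the fingers, y is the line along which they close (so a half turn about z gives the same grasp; the last joint's range is limited). The gripper opens to 93 mm and grips with 3 to 60 N. Pads are 15 mm wide; open, the fingers measure 128 mm over their backs; the gripper's body (75 mm by 188 mm) begins 65 mm behind the grasp point.
Start: joints at [-1.296, 0.351, 1.652, -0, 1.139, -0.085], TCP at [0.194, -0.515, 0.219] pointing down, gripper open.
Joint ranges: [-2.75, 2.75], [-0.79, 2.1], [0.01, 2.65], [-1.57, 4.71], [0.07, 3.14], [-2.87, 2.87]. Speed limits (rad/s): [2.22, 2.22, 2.79, 3.14, 3.14, 3.14].

### API

Orientations are given as a rotation vector (axis times angle).
In Python, from rig import robot, vision gives the robot as it stands.
- The arm moves only by the tool carry_out, never from a script. Its argument "deltas" is a list of rows, each an object with "travel": the shift along the world's x, y, z in units of 0.15 m (1.0 is 0.15 m), a list of three; "angular": the turn, a rotation vector about the world's x, y, z in units of 45 degrees (1.0 is 45 degrees), a list of three; "claw": the opening, from 0 (shut) to 1 (fully open). A call has 1 to 8 rows; each row is the pose to reach, as a shift and turn from the pose commanded when the call began; what a row does not reach only later rows make up. A row lasts 1/10 s, in which the tool goes at most 50 mm and 8.59 degrees, less where a joint would pass 70% of its speed; a pose out of reach is approached as far as the arm can. A call with a number of a shift or a turn outside -1 to 1 is refused whole. A call with a gripper value outside its range is refused whole. The fingers move at their own pace and stop on an object; the grip force is fixed at half the most. Time passes only in rows, so rows that repeat a pose let the fingers close. It gives the time, the measured TCP pose, the force, the opening and the grip force at its end, in the units of the state.
- robot.read_state(): the state, without advancing time (a new reading comes with each control period).
- vision.get_image(name): name is "side" or "top"; returns a dict with "img" (480x640x3 uint8, red, green, blue), "mtx" (3x3 intrinsics, pixels), "position" and "attitude" of the camera in the world. Camera axes: x right, y down, z forward; pixel columns grow to the right and rows downward; lengths in m; the calibration is good to about 2 mm. A picture is of the moment at which its call begins. There is no depth.
- robot.job_done(): hands the job in; it is judged then, once.
The state is a dict: "time": time; "joint_pos": joint angles; "joint_velocities": joint speeds; "effort": joint torques, N m; "eef_pos": TCP position; "tcp_rot": TCP orientation; "ft_force": force on the tool from outside, world axes, zero at the start; "moment": the same for the moment, N m; "gripper_width": finger opening in m; "gripper_force": force on a finger pad.
Only numpy, scipy, OpenCV 4.12 (cv2) and the standard library are available. Lean on these libraries where they do the work, as an engineer would, in place of code of your own. Each camera call takes 0.05 s, during which the arm holds its last target. There are 200 camera calls.

### The job

The diced batch is done and slices are wanted now, wedges after that: fit the slicing insert in the vegetable cutter and clamp it with the hold-down lever fully down, stand the wedging insert ready in the cradle, and leave the used dicing insert lying along the rinse tray, centred on its two bars. Each place is still taken by another insert, so one can be parked on the small white board meanwhile; the lever may be found up, down or part-way. Do not knock over the yellow squeeze bottle.

Things in the scene. Friction and masses are not known exactly. Their poses are not given: they have to be found in the camera images.
- slice_insert_mid (a point): slicing insert: white plastic frame with five thin parallel steel blades, all the long way. 58 mm wide (own x), 104 mm long (own y), 28 mm high, both ends alike; 0.16 to 0.26 kg. Grip it from above across the 58 mm width at mid-length: its sides are free there wherever it stands; blades do not stick out. The point is its centre, 14 mm above its underside; z up
- wedge_insert_mid (a point): wedging insert: the same white frame, with three steel blades crossing like a star at a 16 mm round hub in the middle. Size, weight, grip, axes and centre point as for the slicing insert
- dice_insert_mid (a point): dicing insert: the same white frame, with a lattice of blades both ways (small square cells). Size, weight, grip, axes and centre point as for the slicing insert
- cutter_seat (a point): vegetable cutter, fixed: two aluminium end brackets between which an insert drops (2.5 mm play, 5 mm wider flared mouths, level with the insert's top), sides open; ledges 42 mm above the wooden cover. The point is the centre of a fully seated insert; y along the insert to the end where the pusher lid lies folded back, z up. Lever at the -y end
- clamp (a joint): the cutter's hold-down lever, rad. 0: down, short arm level over the seat's -y end (blocks it), handle upright. 1.5: up, arm upright and clear of the seat, handle level towards -y. Starts anywhere between; stiff (3 to 4 N at the ball), stays where left. Axis parallel to the cutter's x, 86 mm to -y of the seat point and 26 mm above it
- clamp_knob (a point): black ball, 26 mm, at the end of the lever's handle; the point is its centre, 62 mm from the lever's axis: straight above it at 0, level with it on the -y side at about 1.5. Can be pinched from above, fingers closing along the cutter's x, and led round the arc (it turns between the fingers)
- cradle_seat (a point): ready cradle, fixed: low dark steel plate 98 x 150 mm with two end brackets like the cutter's (same play and flares), sides open; ledges 14 mm above the wooden cover. The point is the centre of a fully seated insert; y along the insert, z up
- tray_mid (a point): rinse tray, fixed: open dark grey plastic tray 116 (x) x 160 mm (y), 17 mm high, with two raised bars along x, 60 mm apart, 9 mm wide, tops 12.5 mm above the wooden cover. The point is the centre of an insert that rests centred on both bars, its length along y (the tray's longer side); z up
- board_mid (a point): small white chopping board, fixed, 110 (x) x 160 (y) x 12 mm, empty: the free spot. The point is the centre of an insert parked in its middle, 14 mm above its top; z up. It, the cutter, cradle and tray stand on a wooden hob cover whose top is 18 mm above the worktop
- oil_bottle: yellow squeeze bottle with a white pointed cap, loose, 45 mm across, 178 mm high, standing at the back, left; origin at the centre of its underside.  Near it a ladle hangs from the gantry (bowl at x 0.65, y 0.15, from 0.2 m up): keep the gripper's body clear of both
Things that resemble listed ones, but are neither listed nor needed, are in the scene too. Leave any pink look-alike of the part that bears slice_insert_mid alone.

How it is judged:
At the end, for the whole second after the job is handed in: Slicing insert seated in the cutter (8 mm, height 4 mm), lever below 0.1 rad; wedging insert seated in the cradle (8 mm, height 4 mm); dicing insert on both bars of the rinse tray (15 mm of the middle, 0.2 rad of its length); all level, released, at rest (horizontal distance between slice_insert_mid and cutter_seat below 0.008 m and z of slice_insert_mid in the frame of cutter_seat between -0.004 and 0.004 m and angle between the y axis of slice_insert_mid and the y axis of cutter_seat, either way round below 0.12 rad and angle between each of slice_insert_mid, wedge_insert_mid, dice_insert_mid's own z axis and vertical below 0.07 rad and linear speed of each of slice_insert, wedge_insert, dice_insert below 0.02 m/s and value of joint clamp below 0.1 rad and horizontal distance between wedge_insert_mid and cradle_seat below 0.008 m and z of wedge_insert_mid in the frame of cradle_seat between -0.004 and 0.004 m and angle between the y axis of wedge_insert_mid and the y axis of cradle_seat, either way round below 0.12 rad and horizontal distance between dice_insert_mid and tray_mid below 0.015 m and z of dice_insert_mid in the frame of tray_mid between -0.004 and 0.004 m and angle between the y axis of dice_insert_mid and the y axis of tray_mid, either way round below 0.2 rad); the robot touches nothing.
It fails at once if the yellow squeeze bottle is knocked over (angle between oil_bottle's own z axis and vertical above 0.6 rad).
It also fails if it takes over 128 s, if anything falls off the work surface, if the arm or the gripper's body presses on something with over 40 N, if the wrist force passes 120 N, or if a joint passes its speed limit or range.

## Working session

There is one attempt and no reset: what is moved stays moved. The work goes in short steps, Python scripts to look and compute and a tool call to move; the robot and the scene stay as the last step left them, time stands still between calls to the robot, and variables do not carry over. Pictures are saved under pics/ and viewed, at most 14 in all, crops included, and the job is handed in when it is done.

Besides the shell and the picture viewer there is one more tool, called after "Request:" by a JSON object that holds its "name" and its "arguments". carry_out: Moves the arm, as the interface text tells. Shifts and turns lie within -1 to 1; 1 stands for 0.15 m of shift or 45 degrees of turn. Its arguments: {"type":"object","properties":{"deltas":{"type":"array"}},"required":["deltas"]}

```bash
mkdir -p pics; cat > h.py <<'E'
import numpy as np, cv2, sys
from scipy.spatial.transform import Rotation as R
from rig import robot, vision
def get(n):
    d=vision.get_image(n); d['R']=None
    a=np.array(d['attitude'],float)
    d['R']=a if a.shape==(3,3) else (R.from_rotvec(a).as_matrix() if a.size==3 else R.from_quat(a).as_matrix())
    return d
def save(n,f): 
    d=get(n); cv2.imwrite('pics/'+f,d['img'][:,:,::-1]); np.savez('pics/'+f+'.npz',mtx=d['mtx'],p=d['position'],R=d['R']); return d
def px2w(f,u,v,z):
    d=np.load('pics/'+f+'.npz'); r=d['R']@np.linalg.inv(d['mtx'])@np.array([u,v,1.]); p=d['p']
    return p+r*(z-p[2])/r[2]
def w2px(f,P):
    d=np.load('pics/'+f+'.npz'); c=d['mtx']@(d['R'].T@(np.array(P)-d['p'])); return c[:2]/c[2]
def crop(f,o,x0,y0,x1,y1,s):
    im=cv2.imread('pics/'+f)[y0:y1,x0:x1]; cv2.imwrite('pics/'+o,cv2.resize(im,None,fx=s,fy=s,interpolation=cv2.INTER_CUBIC))
E
python3 - <<'E'
from h import *
for n in('top','side'):
    d=save(n,n+'0.png'); print(n,d['mtx'].tolist(),d['position'],d['attitude'])
print(robot.read_state())
E
```

```text
top [[501.9599267382428, 0.0, 325.5958226867355], [0.0, 501.9599267382428, 240.57641214085393], [0.0, 0.0, 1.0]] [ 0.21426057 -0.20119208  1.68956319] [-2.07879661  2.14681908 -0.22053744]
side [[515.3907270864511, 0.0, 317.51712433447864], [0.0, 515.3907270864511, 238.81590993219413], [0.0, 0.0, 1.0]] [-0.24600266  0.95835343  0.85446683] [-0.69350254  2.37614293 -1.405375  ]
{'time': 0.1, 'joint_pos': array([-1.29560259e+00,  3.51185388e-01,  1.65237175e+00,  8.48956474e-07,
        1.13912405e+00, -8.45828778e-02]), 'joint_velocities': array([ 0.00092231, -0.00163129, -0.00226659,  0.00013629, -0.00067013,
        0.00088363]), 'effort': array([ 1.08458968e-03, -4.98027420e+01, -2.85704291e+01,  7.00544170e-02,
        2.39273091e-02, -4.68888084e-05]), 'eef_pos': array([ 0.19358043, -0.51446117,  0.21814918]), 'tcp_rot': array([-3.08983283e+00, -5.61898333e-01,  1.61451991e-04]), 'ft_force': array([-0.43381574, -0.42874685,  0.20254517]), 'moment': array([-2.69877548e-02, -9.83012175e-03, -7.42034412e-05]), 'gripper_force': 0.0, 'gripper_width': 0.09296393630858331}
```

View pics/top0.png

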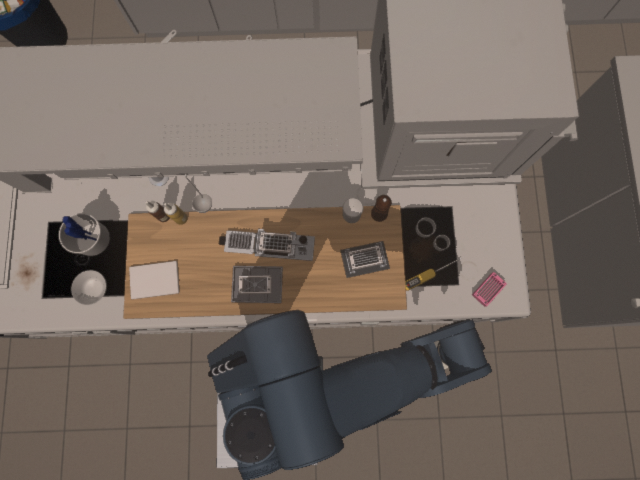

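View pics/side0.png

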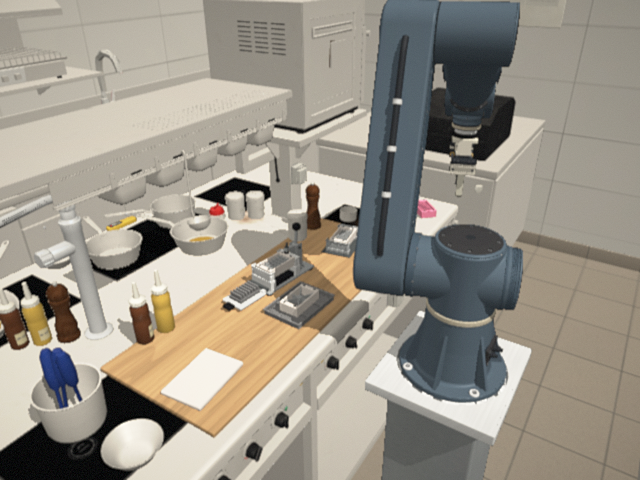

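The top view shows the board at (154,280), the cutter at (275,243) with its lid on the left and lever on the right, the cradle at (257,284) and the tray at (365,259). A pink look-alike lies at (489,288). The side view shows the yellow bottle at (162,305).

```bash
python3 - <<'E'
from h import *
crop('top0.png','c1.png',215,215,405,315,4.2)
crop('side0.png','c2.png',215,215,365,330,5.2)
E
```

```text
(no output)
```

View pics/c1.png

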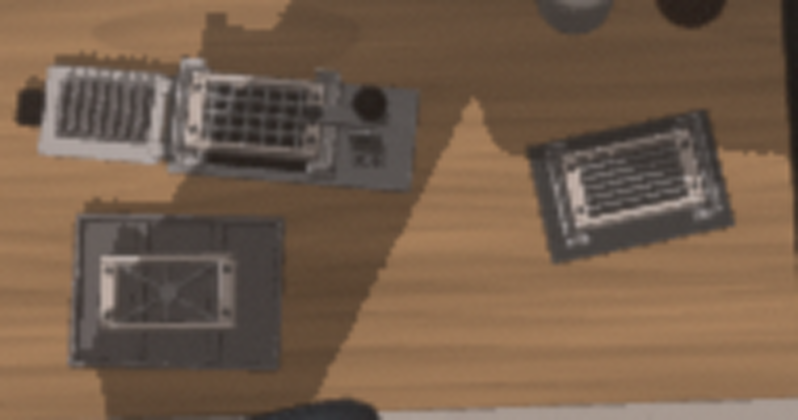

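View pics/c2.png

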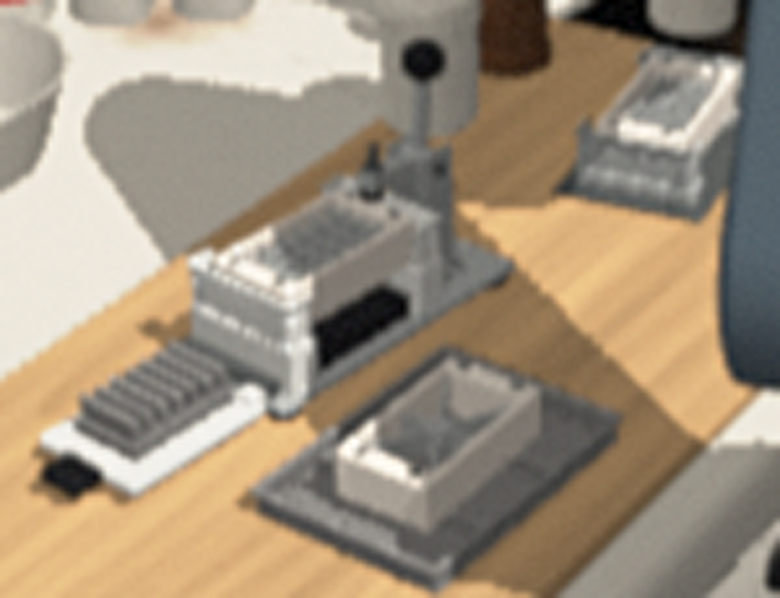

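Identification before reaching:
- **Slicing insert candidates:** the white five-blade frame in the bracketed cradle at top (365,258), and the pink look-alike at (489,288), which I leave alone. The white one is the slicer.
- **Dicing insert:** the lattice in the cutter at (275,242).
- **Wedging insert:** the star in the tray at (255,284).
- **Lever:** ball straight above, so it is about down.

Next is one close crop of each for the measurements.

```bash
python3 - <<'E'
from h import *
def mont(f,o,tiles,s):
    im=cv2.imread('pics/'+f); T=[]
    for (x,y,w,h) in tiles: T.append(cv2.resize(im[y:y+h,x:x+w],(int(w*s),int(h*s)),interpolation=cv2.INTER_CUBIC))
    cv2.imwrite('pics/'+o,np.vstack([np.hstack(T[:2]),np.hstack(T[2:])]))
mont('top0.png','m1.png',[(254,225,50,37),(340,240,50,37),(230,265,50,37),(284,225,50,37)],8)
mont('side0.png','m2.png',[(250,245,50,37),(322,222,50,37),(275,278,50,37),(280,215,50,37)],8)
E
```

```text
(no output)
```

View pics/m1.png

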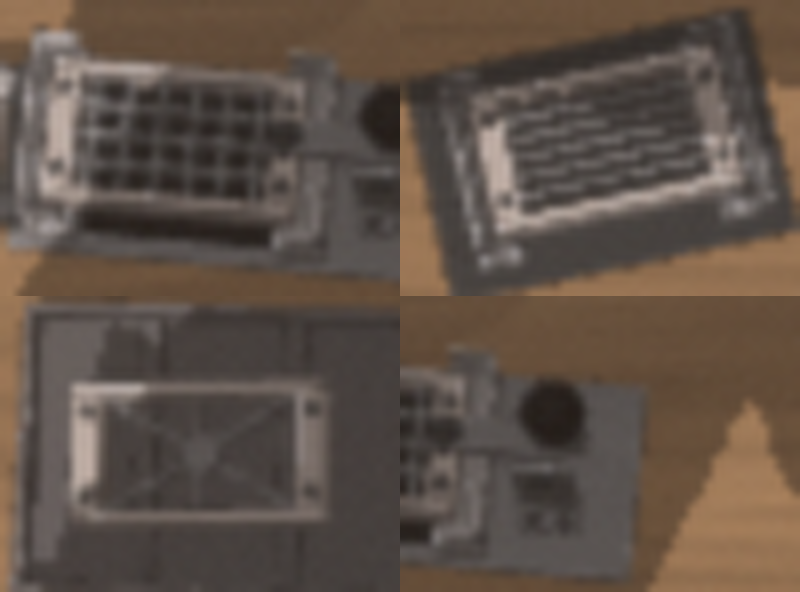

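View pics/m2.png

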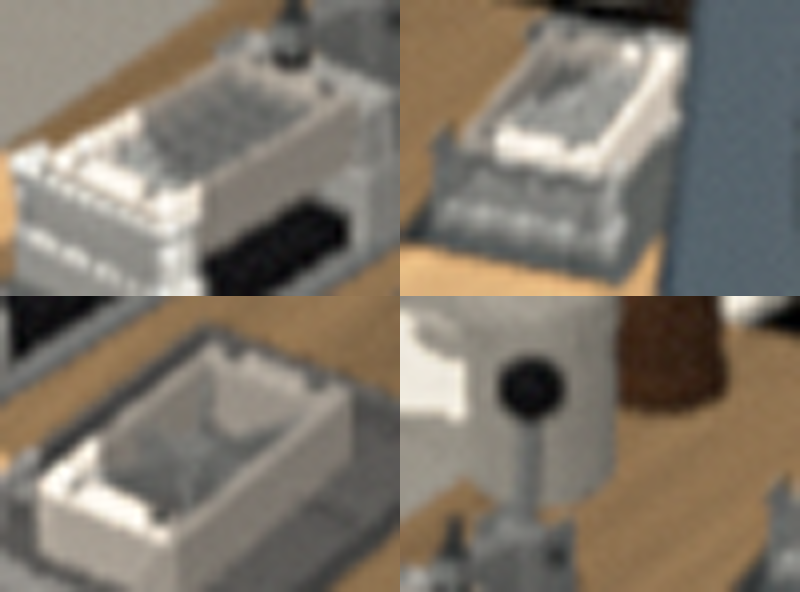

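```bash
cat > fit.py <<'E'
from h import *
from scipy.optimize import least_squares
# corners in order top-image TL,TR,BR,BL  = world (+x,+y),(+x,-y),(-x,-y),(-x,+y)
def fit(name,zt,tops,sides,w=.058,l=.104,free=False):
    loc=np.array([[w/2,l/2],[w/2,-l/2],[-w/2,-l/2],[-w/2,l/2]])
    def pts(p): c,s=np.cos(p[2]),np.sin(p[2]); return [(p[0]+c*a-s*b,p[1]+s*a+c*b,zt) for a,b in loc*p[3]]
    def f(p):
        r=[]
        P=pts(p)
        if tops is not None: r+=[w2px('top0.png',q)-t for q,t in zip(P,tops)]
        if sides is not None: r+=[w2px('side0.png',q)-t for q,t in zip(P,sides)]
        return np.ravel(r)
    s=least_squares(lambda p:np.append(f([*p,1] if len(p)==3 else p),0),[.5,-.1,0,1] if free else [.5,-.1,0])
    print(name,np.round(s.x[:2],4),'yawdeg',np.round(np.degrees(s.x[2]),2),s.x[3:],'rms',np.sqrt(np.mean(s.fun**2)).round(2)); return s.x
T=lambda o,L:np.array(L)/8+np.array(o)-.44
if __name__=='__main__':
  D=dict(dice=(.088,T((254,225),[(57,62),(303,78),(290,212),(42,197)]),T((250,245),[(235-180,160),(235,62),(360,100),(185,205)])),
  slice=(.060,T((340,240),[(75,98),(312,48),(340,182),(103,235)]),T((322,222),[(60,145),(140,15),(285,50),(205,175)])),
  wedge=(.0585,T((230,265),[(72,88),(327,88),(327,222),(72,222)]),T((275,278),[(38,190),(215,42),(350,92),(170,238)])))
  # side order: TL(+x,+y)=left, TR(+x,-y)=back, BR=right, BL=near
  for k,(z,t,s) in D.items():
    for m in((t,None),(None,s),(t,s)): fit(k,z,*m); 
    fit(k+' free',z,t,s,free=True)
  tr=np.array([(78,215),(285,217),(280,370),(70,370)])/4.2+215-.4
  fit('tray',.035,tr,None,.116,.160); fit('tray',.035,tr,None,.116,.160,free=True)
  fit('board',.030,np.array([(130,265),(177,261),(180,294),(131,299)],float),None,.11,.16)
  # ball triangulate
  bt=T((284,225),[(154,116)])[0]; bs=T((280,215),[(131,92)])[0]
  s=least_squares(lambda P:np.r_[w2px('top0.png',P)-bt,w2px('side0.png',P)-bs],[.5,-.1,.15]); print('ball',s.x.round(4),s.fun.round(2))
  # bottle base in side/top cap
  print('bottle',px2w('side0.png',165,328,.0).round(3),px2w('top0.png',169,207,.178).round(3))
E
python3 fit.py
```

```text
dice [ 0.5517 -0.0443] yawdeg -5.77 [] rms 0.37
dice [ 0.5485 -0.0428] yawdeg -2.31 [] rms 0.98
dice [ 0.5505 -0.0443] yawdeg -4.17 [] rms 0.89
dice free [ 0.5504 -0.0442] yawdeg -4.53 [0.95434922] rms 0.71
slice [ 0.496  -0.3384] yawdeg 10.14 [] rms 0.42
slice [ 0.4944 -0.335 ] yawdeg 12.36 [] rms 0.87
slice [ 0.4958 -0.3378] yawdeg 11.16 [] rms 0.78
slice free [ 0.4958 -0.3378] yawdeg 11.19 [1.00629129] rms 0.78
wedge [0.4194 0.0276] yawdeg -1.44 [] rms 0.36
wedge [0.42   0.0279] yawdeg -1.0 [] rms 0.45
wedge [0.4197 0.0278] yawdeg -1.22 [] rms 0.43
wedge free [0.4197 0.0278] yawdeg -1.35 [0.98020983] rms 0.35
tray [0.4209 0.0225] yawdeg -2.3 [] rms 0.73
tray [0.421  0.0225] yawdeg -2.32 [1.0347528] rms 0.25
board [0.4479 0.364 ] yawdeg 4.19 [] rms 0.5
ball [ 0.5419 -0.1376  0.1606] [ 0.01  0.01 -0.02 -0.  ]
bottle [0.681 0.273 0.   ] [0.654 0.277 0.178]
```

Positions agree to about 2 mm across the cameras. The ball is at about (0.542, -0.138, 0.161), so the lever is at about 0.1 rad, nearly down. I'm moving above the ball.

Request:
{"name": "carry_out", "arguments": {"deltas": [{"travel":[0,0,0.27],"angular":[0,0,0],"claw":0.7},{"travel":[0.775,0.84,0.27],"angular":[0,0,0.475],"claw":0.7},{"travel":[0.775,0.84,0.27],"angular":[0,0,0.475],"claw":0.7},{"travel":[0.775,0.84,0.27],"angular":[0,0,0.475],"claw":0.7},{"travel":[0.775,0.84,0.27],"angular":[0,0,0.475],"claw":0.7},{"travel":[0.775,0.84,0.27],"angular":[0,0,0.475],"claw":0.7}]}}

```text
time: 0.7
eef_pos: [0.3113, -0.3869, 0.2591]
tcp_rot: [-2.931, -1.13, -0.0]
ft_force: [-1.0, -0.8, -0.2]
gripper_width: 0.0651
gripper_force: 0.0
```

Request:
{"name": "carry_out", "arguments": {"deltas": [{"travel":[0.775,0.84,0],"angular":[0,0,0.475],"claw":0.7},{"travel":[0.775,0.84,0],"angular":[0,0,0.475],"claw":0.7},{"travel":[0.775,0.84,0],"angular":[0,0,0.475],"claw":0.7},{"travel":[0.775,0.84,0],"angular":[0,0,0.475],"claw":0.7},{"travel":[0.775,0.84,0],"angular":[0,0,0.475],"claw":0.7}]}}

```text
time: 1.2
eef_pos: [0.4271, -0.2619, 0.2589]
tcp_rot: [-2.671, -1.653, 0.0]
ft_force: [1.0, -0.5, -0.6]
gripper_width: 0.0653
gripper_force: 0.0
```

Request:
{"name": "carry_out", "arguments": {"deltas": [{"travel":[0.775,0.84,0],"angular":[0,0,0.475],"claw":0.7},{"travel":[0.775,0.84,0],"angular":[0,0,0.475],"claw":0.7},{"travel":[0.775,0.84,0],"angular":[0,0,0.475],"claw":0.7},{"travel":[0.775,0.84,0],"angular":[0,0,0.475],"claw":0.7},{"travel":[0.775,0.84,0],"angular":[0,0,0.475],"claw":0.7},{"travel":[0.775,0.84,0],"angular":[0,0,0.475],"claw":0.7}]}}

```text
time: 1.8
eef_pos: [0.5418, -0.1383, 0.2588]
tcp_rot: [-2.322, -2.116, 0.001]
ft_force: [0.1, 0.2, 0.3]
gripper_width: 0.065
gripper_force: 0.0
```

```bash
cat > st.py <<'E'
from h import *
s=robot.read_state(); M=R.from_rotvec(s['tcp_rot']).as_matrix()
print(round(float(s['time']),2),s['eef_pos'].round(4),'ytool deg',np.degrees(np.arctan2(M[1,1],M[0,1])).round(2),'z',M[:,2].round(3),s['joint_pos'].round(2),s['gripper_width'].round(4),s['ft_force'].round(1))
E
python3 st.py; python3 -c "
from h import *
print(px2w('side0.png',313,228,0),px2w('side0.png',246,218,0))"
```

```text
[ 0.66342565 -0.4113589   0.        ] [ 0.92049826 -0.34645352  0.        ]Traceback (most recent call last):
  File "st.py", line 3, in <module>
    print(round(float(s['time']),2),s['eef_pos'].round(4),'ytool deg',np.degrees(np.arctan2(M[1,1],M[0,1])).round(2),'z',M[:,2].round(3),s['joint_pos'].round(2),s['gripper_width'].round(4),s['ft_force'].round(1))
                                                                                                                                                                 ^^^^^^^^^^^^^^^^^^^^^^^^
AttributeError: 'float' object has no attribute 'round'
```

Request:
{"name": "carry_out", "arguments": {"deltas": [{"travel":[0,0,-0.26],"angular":[0,0,0],"claw":0.7},{"travel":[0,0,-0.52],"angular":[0,0,0],"claw":0.7},{"travel":[0,0,-0.78],"angular":[0,0,0],"claw":0.7},{"travel":[0,0,-0.78],"angular":[0,0,0],"claw":0},{"travel":[0,0,-0.78],"angular":[0,0,0],"claw":0},{"travel":[0,0,-0.78],"angular":[0,0,0],"claw":0},{"travel":[0,0,-0.78],"angular":[0,0,0],"claw":0},{"travel":[0,0,-0.78],"angular":[0,0,0],"claw":0}]}}

```text
time: 2.6
eef_pos: [0.5429, -0.1371, 0.1435]
tcp_rot: [2.32, 2.116, 0.002]
ft_force: [0.1, -0.4, -0.3]
gripper_width: 0.0293
gripper_force: 0.0
```

```bash
sed -i "s/s\['gripper_width'\].round(4)/round(float(s['gripper_width']),4)/" st.py; python3 st.py; python3 - <<'E'
import numpy as np
# arc waypoints for the ball, from angle a0, in 0.15 m units
r=.062; yaw=np.radians(-5.3); ny=-np.array([-np.sin(yaw),np.cos(yaw)])
a=np.array([.12,.35,.6,.8,1.0,1.2,1.35,1.5]); p=np.c_[np.outer(r*np.sin(a),ny),r*np.cos(a)]; print(((p-p[0])/.15).round(3))
E
```

```text
2.6 [ 0.5429 -0.1371  0.1435] ytool deg -5.27 z [ 0.002 -0.001 -1.   ] [-0.33  0.46  1.7  -0.    0.99 -0.24] 0.0293 [ 0.1 -0.4 -0.3]
[[ 0.     0.     0.   ]
 [-0.009 -0.092 -0.022]
 [-0.017 -0.183 -0.069]
 [-0.023 -0.246 -0.122]
 [-0.028 -0.297 -0.187]
 [-0.031 -0.334 -0.261]
 [-0.033 -0.352 -0.32 ]
 [-0.034 -0.361 -0.381]]
```

Still closing. One more row to grip, then I lead the ball along the arc.

Request:
{"name": "carry_out", "arguments": {"deltas": [{"travel":[0,0,0],"angular":[0,0,0],"claw":0},{"travel":[0,0,0],"angular":[0,0,0],"claw":0},{"travel":[0,0,0],"angular":[0,0,0],"claw":0}]}}

```text
time: 2.9
eef_pos: [0.5419, -0.1369, 0.1431]
tcp_rot: [-2.32, -2.117, 0.001]
ft_force: [-7.3, -1.3, 8.9]
gripper_width: 0.0242
gripper_force: 30.0
```

Request:
{"name": "carry_out", "arguments": {"deltas": [{"travel":[-0.009,-0.092,-0.022],"angular":[0,0,0],"claw":0},{"travel":[-0.017,-0.183,-0.069],"angular":[0,0,0],"claw":0},{"travel":[-0.023,-0.246,-0.122],"angular":[0,0,0],"claw":0},{"travel":[-0.028,-0.297,-0.187],"angular":[0,0,0],"claw":0},{"travel":[-0.031,-0.334,-0.261],"angular":[0,0,0],"claw":0},{"travel":[-0.033,-0.352,-0.32],"angular":[0,0,0],"claw":0},{"travel":[-0.034,-0.361,-0.381],"angular":[0,0,0],"claw":0},{"travel":[-0.034,-0.361,-0.381],"angular":[0,0,0],"claw":0}]}}

```text
time: 3.7
eef_pos: [0.5355, -0.1914, 0.084]
tcp_rot: [-2.319, -2.115, 0.005]
ft_force: [-7.8, -4.9, -2.0]
gripper_width: 0.0242
gripper_force: 30.0
```

```bash
python3 st.py
```

```text
3.7 [ 0.5355 -0.1914  0.084 ] ytool deg -5.25 z [-0.004  0.    -1.   ] [-0.42  0.56  1.71 -0.    0.88 -0.33] 0.0242 [-7.8 -4.9 -2. ]
```

Request:
{"name": "carry_out", "arguments": {"deltas": [{"travel":[0,0,0],"angular":[0,0,0],"claw":0.6},{"travel":[0,0,0],"angular":[0,0,0],"claw":0.6},{"travel":[0,0,0],"angular":[0,0,0],"claw":0.6},{"travel":[0,0,0.3],"angular":[0,0,0],"claw":0.8},{"travel":[0,0,0.65],"angular":[0,0,0],"claw":0.8},{"travel":[0,0,0.98],"angular":[0,0,0],"claw":0.8},{"travel":[0,0,0.98],"angular":[0,0,0],"claw":0.8}]}}

```text
time: 4.4
eef_pos: [0.5399, -0.1918, 0.2389]
tcp_rot: [2.313, 2.111, 0.007]
ft_force: [-0.5, -0.3, -0.2]
gripper_width: 0.0731
gripper_force: 0.0
```

Request:
{"name": "carry_out", "arguments": {"deltas": [{"travel":[0.1,0.98,0],"angular":[0,0,0],"claw":0.8},{"travel":[0.1,0.98,0],"angular":[0,0,0],"claw":0.8},{"travel":[0.1,0.98,0],"angular":[0,0,0],"claw":0.8},{"travel":[0.1,0.98,0],"angular":[0,0,0],"claw":0.8},{"travel":[0.1,0.98,0],"angular":[0,0,0],"claw":0.8}]}}

```text
time: 4.9
eef_pos: [0.5524, -0.0431, 0.2317]
tcp_rot: [2.319, 2.12, -0.0]
ft_force: [1.2, -0.3, -0.5]
gripper_width: 0.0743
gripper_force: 0.0
```

```bash
python3 st.py; python3 -c "
from h import *
save('side','side1.png'); crop('side1.png','c3.png',225,190,345,280,6)"
```

```text
4.9 [ 0.5524 -0.0431  0.2317] ytool deg -5.13 z [-0. -0. -1.] [-0.16  0.34  1.63 -0.    1.17 -0.07] 0.0743 [ 1.2 -0.3 -0.5]
```

View pics/c3.png

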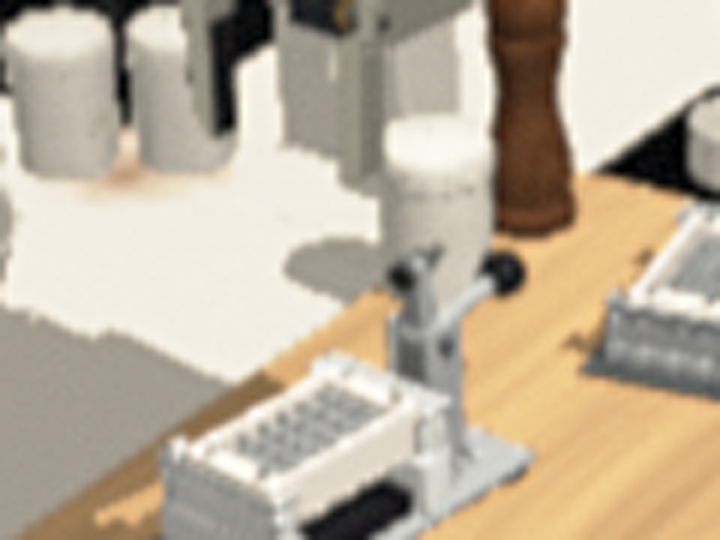

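The lever is up: the arm stands upright and the ball at (505,270) is level. I descend on the dicing insert and grip it.

Request:
{"name": "carry_out", "arguments": {"deltas": [{"travel":[-0.007,-0.007,-0.3],"angular":[0,0,0],"claw":0.8},{"travel":[-0.007,-0.007,-0.6],"angular":[0,0,0],"claw":0.8},{"travel":[-0.007,-0.007,-0.8],"angular":[0,0,0],"claw":0.8},{"travel":[-0.007,-0.007,-0.8],"angular":[0,0,0],"claw":0.8}]}}

```text
time: 5.35
eef_pos: [0.549, -0.046, 0.1084]
tcp_rot: [-2.319, -2.111, 0.007]
ft_force: [-0.1, 0.0, 0.9]
gripper_width: 0.0743
gripper_force: 0.0
```

Request:
{"name": "carry_out", "arguments": {"deltas": [{"travel":[0,0,-0.16],"angular":[0,0,0],"claw":0.8},{"travel":[0,0,-0.32],"angular":[0,0,0],"claw":0.8},{"travel":[0,0,-0.32],"angular":[0,0,0],"claw":0},{"travel":[0,0,-0.32],"angular":[0,0,0],"claw":0},{"travel":[0,0,-0.32],"angular":[0,0,0],"claw":0},{"travel":[0,0,-0.32],"angular":[0,0,0],"claw":0}]}}

```text
time: 5.95
eef_pos: [0.5524, -0.0455, 0.0659]
tcp_rot: [2.319, 2.115, 0.002]
ft_force: [-1.9, -2.4, 8.0]
gripper_width: 0.0579
gripper_force: 29.9
```

```bash
python3 st.py
```

```text
5.95 [ 0.5524 -0.0455  0.0659] ytool deg -5.27 z [ 0.003 -0.001 -1.   ] [-0.17  0.56  1.76 -0.    0.82 -0.07] 0.0579 [-1.9 -2.4  8. ]
```

Request:
{"name": "carry_out", "arguments": {"deltas": [{"travel":[0,0,0.05],"angular":[0,0,0],"claw":0},{"travel":[0,0,0.15],"angular":[0,0,0],"claw":0},{"travel":[0,0,0.4],"angular":[0,0,0],"claw":0},{"travel":[0,0,0.7],"angular":[0,0,0],"claw":0},{"travel":[0,0,0.8],"angular":[0,0,0],"claw":0},{"travel":[0,0,0.8],"angular":[0,0,0],"claw":0}]}}

```text
time: 6.55
eef_pos: [0.5524, -0.045, 0.1871]
tcp_rot: [2.318, 2.115, 0.005]
ft_force: [-0.6, -0.4, -2.2]
gripper_width: 0.0579
gripper_force: 29.8
```

Request:
{"name": "carry_out", "arguments": {"deltas": [{"travel":[-0.35,0.2,0],"angular":[0,0,0],"claw":0},{"travel":[-0.69,0.45,0],"angular":[0,0,0.1],"claw":0},{"travel":[-0.69,0.7,0],"angular":[0,0,0.21],"claw":0},{"travel":[-0.69,1.0,0],"angular":[0,0,0.21],"claw":0},{"travel":[-0.69,1.0,0],"angular":[0,0,0.21],"claw":0}]}}

```text
time: 7.05
eef_pos: [0.4462, 0.1092, 0.1833]
tcp_rot: [-2.132, -2.305, 0.0]
ft_force: [0.1, -0.7, -1.5]
gripper_width: 0.0583
gripper_force: 29.8
```

Request:
{"name": "carry_out", "arguments": {"deltas": [{"travel":[0,0.33,0],"angular":[0,0,0],"claw":0},{"travel":[0,0.66,0],"angular":[0,0,0],"claw":0},{"travel":[0,1.0,0],"angular":[0,0,0],"claw":0},{"travel":[0,1.0,0],"angular":[0,0,0],"claw":0}]}}

```text
time: 7.45
eef_pos: [0.447, 0.2588, 0.1829]
tcp_rot: [-2.134, -2.304, 0.001]
ft_force: [-0.4, -0.5, -1.7]
gripper_width: 0.0577
gripper_force: 29.8
```

Request:
{"name": "carry_out", "arguments": {"deltas": [{"travel":[0,0.3,0],"angular":[0,0,0],"claw":0},{"travel":[0,0.6,-0.1],"angular":[0,0,0],"claw":0},{"travel":[0,0.73,-0.4],"angular":[0,0,0],"claw":0},{"travel":[0,0.73,-0.7],"angular":[0,0,0],"claw":0},{"travel":[0,0.73,-0.8],"angular":[0,0,0],"claw":0},{"travel":[0,0.73,-0.8],"angular":[0,0,0],"claw":0}]}}

```text
time: 8.05
eef_pos: [0.4469, 0.3628, 0.0619]
tcp_rot: [-2.139, -2.3, 0.008]
ft_force: [0.5, -0.2, -1.2]
gripper_width: 0.0578
gripper_force: 29.8
```

```bash
python3 st.py
```

```text
8.05 [0.4469 0.3628 0.0619] ytool deg 4.15 z [-0.004 -0.003 -1.   ] [ 0.6   0.6   1.7  -0.    0.85  0.53] 0.0578 [ 0.5 -0.2 -1.2]
```

Request:
{"name": "carry_out", "arguments": {"deltas": [{"travel":[0,0,-0.1],"angular":[0,0,0],"claw":0},{"travel":[0,0,-0.15],"angular":[0,0,0],"claw":0},{"travel":[0,0,-0.175],"angular":[0,0,0],"claw":0},{"travel":[0,0,-0.175],"angular":[0,0,0],"claw":0}]}}

```text
time: 8.45
eef_pos: [0.4479, 0.3644, 0.0379]
tcp_rot: [2.139, 2.301, 0.0]
ft_force: [-0.3, -0.4, -2.2]
gripper_width: 0.0581
gripper_force: 29.8
```

```bash
python3 st.py
```

```text
8.45 [0.4479 0.3644 0.0379] ytool deg 4.18 z [ 0.  0. -1.] [ 0.6   0.64  1.7  -0.    0.8   0.53] 0.0581 [-0.3 -0.4 -2.2]
```

Request:
{"name": "carry_out", "arguments": {"deltas": [{"travel":[0,0,-0.01],"angular":[0,0,0],"claw":0},{"travel":[0,0,-0.02],"angular":[0,0,0],"claw":0},{"travel":[0,0,-0.02],"angular":[0,0,0],"claw":0}]}}

```text
time: 8.75
eef_pos: [0.4481, 0.3648, 0.0359]
tcp_rot: [2.138, 2.301, 0.002]
ft_force: [-2.3, -2.0, 8.8]
gripper_width: 0.0575
gripper_force: 29.9
```

```bash
python3 st.py
```

```text
8.75 [0.4481 0.3648 0.0359] ytool deg 4.2 z [ 0.001  0.001 -1.   ] [ 0.6   0.64  1.71 -0.    0.79  0.53] 0.0575 [-2.3 -2.   8.8]
```

It touched down. I release it and go to the slicing insert.

Request:
{"name": "carry_out", "arguments": {"deltas": [{"travel":[0,0,0],"angular":[0,0,0],"claw":0.8},{"travel":[0,0,0],"angular":[0,0,0],"claw":0.8},{"travel":[0,0,0.1],"angular":[0,0,0],"claw":0.8},{"travel":[0,0,0.4],"angular":[0,0,0],"claw":0.8},{"travel":[0,0,0.7],"angular":[0,0,0],"claw":0.8},{"travel":[0,0,1.0],"angular":[0,0,0],"claw":0.8},{"travel":[0,0,1.0],"angular":[0,0,0],"claw":0.8}]}}

```text
time: 9.45
eef_pos: [0.4501, 0.3662, 0.192]
tcp_rot: [2.137, 2.299, 0.017]
ft_force: [0.6, -0.4, -1.2]
gripper_width: 0.0744
gripper_force: 0.0
```

Request:
{"name": "carry_out", "arguments": {"deltas": [{"travel":[0,-1,0],"angular":[0,0,0],"claw":0.8},{"travel":[0,-1,0],"angular":[0,0,0],"claw":0.8},{"travel":[0,-1,0],"angular":[0,0,0],"claw":0.8}]}}

```text
time: 9.75
eef_pos: [0.4472, 0.213, 0.1851]
tcp_rot: [2.137, 2.302, 0.001]
ft_force: [1.4, -0.1, 0.2]
gripper_width: 0.0746
gripper_force: 0.0
```

Request:
{"name": "carry_out", "arguments": {"deltas": [{"travel":[0,-1,0],"angular":[0,0,0],"claw":0.8},{"travel":[0,-1,0],"angular":[0,0,0],"claw":0.8},{"travel":[0,-1,0],"angular":[0,0,0],"claw":0.8},{"travel":[0,-1,0],"angular":[0,0,0],"claw":0.8}]}}

```text
time: 10.15
eef_pos: [0.4476, 0.0601, 0.1852]
tcp_rot: [2.144, 2.295, -0.001]
ft_force: [0.3, -0.3, -0.3]
gripper_width: 0.0745
gripper_force: 0.0
```

Request:
{"name": "carry_out", "arguments": {"deltas": [{"travel":[0,-1,0],"angular":[0,0,0.14],"claw":0.8},{"travel":[0,-1,0],"angular":[0,0,0.14],"claw":0.8},{"travel":[0,-1,0],"angular":[0,0,0.14],"claw":0.8},{"travel":[0,-1,0],"angular":[0,0,0.14],"claw":0.8}]}}

```text
time: 10.55
eef_pos: [0.4479, -0.0894, 0.1851]
tcp_rot: [2.014, 2.41, -0.0]
ft_force: [0.8, 0.8, -0.3]
gripper_width: 0.0748
gripper_force: 0.0
```

Request:
{"name": "carry_out", "arguments": {"deltas": [{"travel":[0.16,-1,0],"angular":[0,0,0],"claw":0.8},{"travel":[0.16,-1,0],"angular":[0,0,0],"claw":0.8},{"travel":[0.16,-1,0],"angular":[0,0,0],"claw":0.8},{"travel":[0.16,-1,0],"angular":[0,0,0],"claw":0.8}]}}

```text
time: 10.95
eef_pos: [0.4727, -0.2389, 0.1848]
tcp_rot: [2.012, 2.411, -0.0]
ft_force: [-0.1, 0.0, -0.1]
gripper_width: 0.0744
gripper_force: 0.0
```

Request:
{"name": "carry_out", "arguments": {"deltas": [{"travel":[0.16,-0.67,0],"angular":[0,0,0],"claw":0.8},{"travel":[0.16,-0.67,0],"angular":[0,0,0],"claw":0.8},{"travel":[0.16,-0.67,0],"angular":[0,0,0],"claw":0.8},{"travel":[0.16,-0.67,0],"angular":[0,0,0],"claw":0.8},{"travel":[0.16,-0.67,0],"angular":[0,0,0],"claw":0.8}]}}

```text
time: 11.45
eef_pos: [0.4959, -0.3341, 0.1846]
tcp_rot: [-2.007, -2.416, -0.0]
ft_force: [-0.1, 0.8, -0.1]
gripper_width: 0.0743
gripper_force: 0.0
```

```bash
python3 st.py; python3 -c "
from h import *
save('top','top1.png');save('side','side2.png')
a=cv2.imread('pics/top1.png');b=cv2.imread('pics/side2.png')
f=lambda i,x,y,w,h,s:cv2.resize(i[y:y+h,x:x+w],None,fx=s,fy=s,interpolation=cv2.INTER_CUBIC)
cv2.imwrite('pics/m3.png',np.hstack([f(a,335,230,57,60,7),f(b,312,200,57,60,7)]))"
```

```text
11.45 [ 0.4959 -0.3341  0.1846] ytool deg 10.55 z [-0.001  0.001 -1.   ] [-0.67  0.47  1.56  0.    1.11 -0.86] 0.0743 [-0.1  0.8 -0.1]
```

View pics/m3.png

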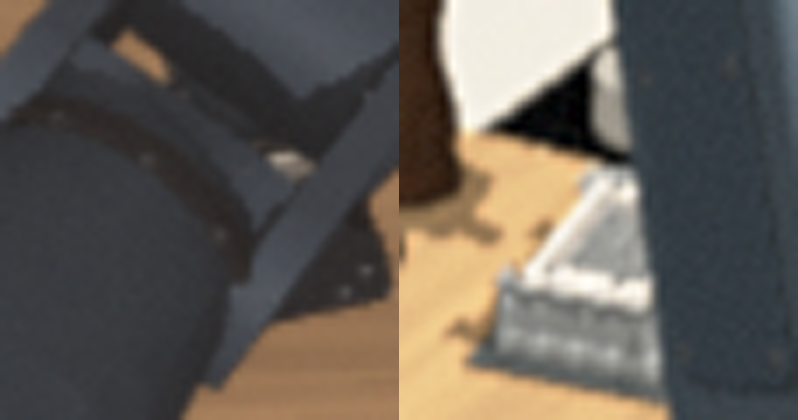

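The arm hides most of the cradle here. The slicing insert itself is undisturbed. I'll cross-check the cradle's centre from its plate outline.

```bash
python3 - <<'E'
from fit import *
c=np.array([(528,148),(705,110),(733,225),(553,262)])/4.2+215-.4
fit('plate',.022,c,None,.098,.150); fit('plate',.022,c,None,.098,.150,free=True)
E
```

```text
plate [ 0.4968 -0.3382] yawdeg 10.15 [] rms 0.43
plate [ 0.4967 -0.3382] yawdeg 10.13 [0.97645151] rms 0.1
```

Request:
{"name": "carry_out", "arguments": {"deltas": [{"travel":[0,-0.027,-0.3],"angular":[0,0,-0.009],"claw":0.8},{"travel":[0,-0.027,-0.6],"angular":[0,0,-0.009],"claw":0.8},{"travel":[0,-0.027,-0.85],"angular":[0,0,-0.009],"claw":0.8},{"travel":[0,-0.027,-0.98],"angular":[0,0,-0.009],"claw":0.8},{"travel":[0,-0.027,-0.98],"angular":[0,0,-0.009],"claw":0.8}]}}

```text
time: 12.05
eef_pos: [0.4946, -0.338, 0.0354]
tcp_rot: [-2.013, -2.405, 0.0]
ft_force: [-0.7, -0.6, 0.4]
gripper_width: 0.0746
gripper_force: 0.0
```

Request:
{"name": "carry_out", "arguments": {"deltas": [{"travel":[0,0,0],"angular":[0,0,0],"claw":0},{"travel":[0,0,0],"angular":[0,0,0],"claw":0},{"travel":[0,0,0],"angular":[0,0,0],"claw":0},{"travel":[0,0,0],"angular":[0,0,0],"claw":0},{"travel":[0,0,0],"angular":[0,0,0],"claw":0}]}}

```text
time: 12.55
eef_pos: [0.4967, -0.3404, 0.0395]
tcp_rot: [2.016, 2.406, 0.001]
ft_force: [0.6, 2.2, 6.8]
gripper_width: 0.058
gripper_force: 30.0
```

```bash
python3 st.py
```

```text
12.55 [ 0.4967 -0.3404  0.0395] ytool deg 10.09 z [ 0.002 -0.002 -1.   ] [-0.68  0.67  1.64  0.    0.83 -0.85] 0.058 [0.6 2.2 6.8]
```

Request:
{"name": "carry_out", "arguments": {"deltas": [{"travel":[0,0,0.05],"angular":[0,0,0],"claw":0},{"travel":[0,0,0.15],"angular":[0,0,0],"claw":0},{"travel":[0,0,0.4],"angular":[0,0,0],"claw":0},{"travel":[0,0,0.7],"angular":[0,0,0],"claw":0},{"travel":[0,0,1.0],"angular":[0,0,0],"claw":0},{"travel":[0,0,1.0],"angular":[0,0,0],"claw":0}]}}

```text
time: 13.15
eef_pos: [0.4978, -0.3417, 0.1953]
tcp_rot: [2.011, 2.4, 0.0]
ft_force: [0.7, -0.5, -2.4]
gripper_width: 0.058
gripper_force: 30.0
```

Request:
{"name": "carry_out", "arguments": {"deltas": [{"travel":[0.18,0.3,0],"angular":[0,0,-0.174],"claw":0},{"travel":[0.18,0.6,0],"angular":[0,0,-0.174],"claw":0},{"travel":[0.18,1.0,0],"angular":[0,0,-0.174],"claw":0},{"travel":[0.18,1.0,0],"angular":[0,0,-0.174],"claw":0},{"travel":[0.18,1.0,0],"angular":[0,0,-0.174],"claw":0}]}}

```text
time: 13.65
eef_pos: [0.5226, -0.1886, 0.188]
tcp_rot: [-2.175, -2.267, 0.0]
ft_force: [-0.3, 0.4, -2.2]
gripper_width: 0.0575
gripper_force: 30.0
```

Request:
{"name": "carry_out", "arguments": {"deltas": [{"travel":[0.187,0.3,0],"angular":[0,0,-0.174],"claw":0},{"travel":[0.187,0.6,0],"angular":[0,0,-0.174],"claw":0},{"travel":[0.187,0.96,0],"angular":[0,0,-0.174],"claw":0},{"travel":[0.187,0.96,0],"angular":[0,0,-0.174],"claw":0},{"travel":[0.187,0.96,0],"angular":[0,0,-0.174],"claw":0}]}}

```text
time: 14.15
eef_pos: [0.551, -0.0464, 0.1878]
tcp_rot: [2.325, 2.112, -0.0]
ft_force: [-0.9, -0.6, -2.1]
gripper_width: 0.0577
gripper_force: 30.0
```

Request:
{"name": "carry_out", "arguments": {"deltas": [{"travel":[0,0,-0.3],"angular":[0,0,0],"claw":0},{"travel":[0,0,-0.5],"angular":[0,0,0],"claw":0},{"travel":[0,0,-0.55],"angular":[0,0,0],"claw":0},{"travel":[0,0,-0.55],"angular":[0,0,0],"claw":0},{"travel":[0,0,-0.55],"angular":[0,0,0],"claw":0}]}}

```text
time: 14.65
eef_pos: [0.5518, -0.0471, 0.1066]
tcp_rot: [2.327, 2.108, 0.002]
ft_force: [0.1, 0.7, -1.5]
gripper_width: 0.0578
gripper_force: 30.0
```

```bash
python3 st.py; python3 -c "
from h import *
save('side','side3.png'); crop('side3.png','c4.png',235,210,335,285,8)"
```

```text
14.65 [ 0.5518 -0.0471  0.1066] ytool deg -5.64 z [ 0.002 -0.    -1.   ] [-0.17  0.5   1.74 -0.    0.9  -0.07] 0.0578 [ 0.1  0.7 -1.5]
```

View pics/c4.png

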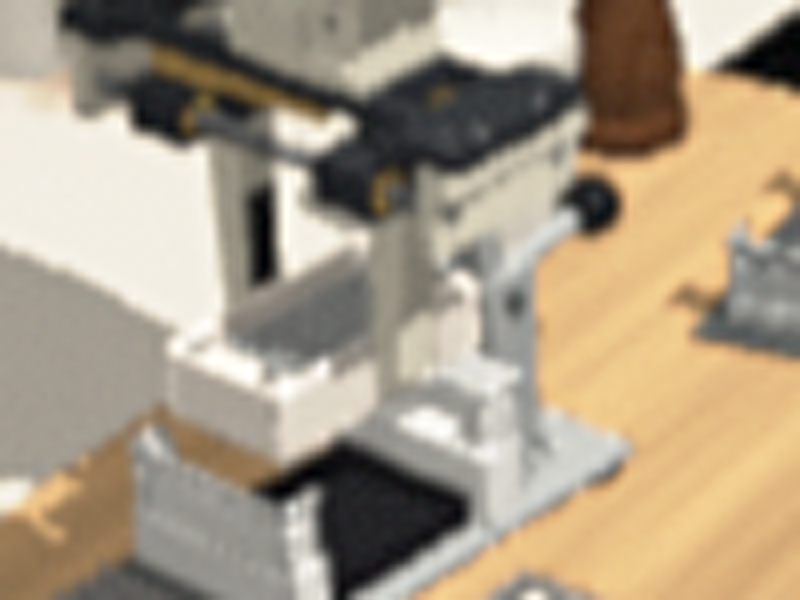

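The slicing insert is level over the seat and lined up with both brackets. Its near bottom corner is at (282,460) and the bracket is at (310,490). I lower it into the mouths.

Request:
{"name": "carry_out", "arguments": {"deltas": [{"travel":[0,0,-0.04],"angular":[0,0,0],"claw":0},{"travel":[0,0,-0.08],"angular":[0,0,0],"claw":0},{"travel":[0,0,-0.12],"angular":[0,0,0],"claw":0},{"travel":[0,0,-0.16],"angular":[0,0,0],"claw":0},{"travel":[0,0,-0.16],"angular":[0,0,0],"claw":0}]}}

```text
time: 15.2
eef_pos: [0.551, -0.046, 0.0806]
tcp_rot: [2.327, 2.11, 0.0]
ft_force: [2.1, -0.5, -3.1]
gripper_width: 0.0574
gripper_force: 30.0
```

```bash
python3 st.py
```

```text
15.2 [ 0.551  -0.046   0.0806] ytool deg -5.59 z [ 0.  0. -1.] [-0.17  0.54  1.76  0.    0.85 -0.07] 0.0574 [ 2.1 -0.5 -3.1]
```

Request:
{"name": "carry_out", "arguments": {"deltas": [{"travel":[0,0,-0.03],"angular":[0,0,0],"claw":0},{"travel":[0,0,-0.06],"angular":[0,0,0],"claw":0},{"travel":[0,0,-0.09],"angular":[0,0,0],"claw":0},{"travel":[0,0,-0.1],"angular":[0,0,0],"claw":0},{"travel":[0,0,-0.1],"angular":[0,0,0],"claw":0}]}}

```text
time: 15.7
eef_pos: [0.551, -0.046, 0.0673]
tcp_rot: [2.326, 2.111, 0.0]
ft_force: [-4.5, 0.8, 13.2]
gripper_width: 0.058
gripper_force: 30.0
```

```bash
python3 st.py
```

```text
15.7 [ 0.551  -0.046   0.0673] ytool deg -5.56 z [ 0. -0. -1.] [-0.17  0.56  1.76 -0.    0.82 -0.07] 0.058 [-4.5  0.8 13.2]
```

Contact at seated height. I release, rise, and go back to the ball.

Request:
{"name": "carry_out", "arguments": {"deltas": [{"travel":[0,0,0],"angular":[0,0,0],"claw":0.75},{"travel":[0,0,0],"angular":[0,0,0],"claw":0.75},{"travel":[0,0,0.1],"angular":[0,0,0],"claw":0.75},{"travel":[0,0,0.4],"angular":[0,0,0],"claw":0.75},{"travel":[0,0,0.7],"angular":[0,0,0],"claw":0.75},{"travel":[0,0,1.0],"angular":[0,0,0],"claw":0.75},{"travel":[0,0,1.0],"angular":[0,0,0],"claw":0.6}]}}

```text
time: 16.4
eef_pos: [0.5532, -0.0464, 0.2218]
tcp_rot: [2.321, 2.106, 0.009]
ft_force: [-0.6, 0.0, -0.7]
gripper_width: 0.0653
gripper_force: 0.0
```

Request:
{"name": "carry_out", "arguments": {"deltas": [{"travel":[-0.09,-0.97,0],"angular":[0,0,0],"claw":0.6},{"travel":[-0.09,-0.97,0],"angular":[0,0,0],"claw":0.6},{"travel":[-0.09,-0.97,0],"angular":[0,0,0],"claw":0.6},{"travel":[-0.09,-0.97,0],"angular":[0,0,0],"claw":0.6}]}}

```text
time: 16.8
eef_pos: [0.5363, -0.1959, 0.2152]
tcp_rot: [-2.331, -2.106, 0.002]
ft_force: [-0.4, 0.6, 0.5]
gripper_width: 0.0557
gripper_force: 0.0
```

Request:
{"name": "carry_out", "arguments": {"deltas": [{"travel":[0,0,-0.3],"angular":[0,0,0],"claw":0.6},{"travel":[0,0,-0.6],"angular":[0,0,0],"claw":0.6},{"travel":[0,0,-0.87],"angular":[0,0,0],"claw":0.6},{"travel":[0,0,-0.87],"angular":[0,0,0],"claw":0.6},{"travel":[0,0,-0.87],"angular":[0,0,0],"claw":0},{"travel":[0,0,-0.87],"angular":[0,0,0],"claw":0},{"travel":[0,0,-0.87],"angular":[0,0,0],"claw":0},{"travel":[0,0,-0.87],"angular":[0,0,0],"claw":0}]}}

```text
time: 17.6
eef_pos: [0.5374, -0.1916, 0.0871]
tcp_rot: [2.326, 2.11, 0.0]
ft_force: [-15.4, -2.7, 3.2]
gripper_width: 0.0286
gripper_force: 7.9
```

Request:
{"name": "carry_out", "arguments": {"deltas": [{"travel":[0,0,0],"angular":[0,0,0],"claw":0},{"travel":[0,0,0],"angular":[0,0,0],"claw":0},{"travel":[0,0,0],"angular":[0,0,0],"claw":0}]}}

```text
time: 17.9
eef_pos: [0.5355, -0.1916, 0.086]
tcp_rot: [-2.324, -2.109, 0.004]
ft_force: [-11.1, -2.5, 3.5]
gripper_width: 0.024
gripper_force: 30.0
```

```bash
python3 st.py;  python3 - <<'E'
import numpy as np
r=.062; yaw=np.radians(-5.3); ny=-np.array([-np.sin(yaw),np.cos(yaw)])
a=np.array([1.5,1.3,1.1,.9,.7,.5,.3,.1,-.05,-.1]); p=np.c_[np.outer(r*np.sin(a),ny),r*np.cos(a)]; print(((p-p[0])/.15).round(3))
E
```

```text
17.9 [ 0.5355 -0.1916  0.086 ] ytool deg -5.56 z [-0.004  0.    -1.   ] [-0.42  0.55  1.71 -0.    0.89 -0.33] 0.024 [-11.1  -2.5   3.5]
[[0.    0.    0.   ]
 [0.001 0.014 0.081]
 [0.004 0.044 0.158]
 [0.008 0.088 0.228]
 [0.013 0.145 0.287]
 [0.02  0.213 0.333]
 [0.027 0.289 0.366]
 [0.034 0.369 0.382]
 [0.04  0.431 0.384]
 [0.042 0.452 0.382]]
```

Request:
{"name": "carry_out", "arguments": {"deltas": [{"travel":[0,0.014,0.081],"angular":[0,0,0],"claw":0},{"travel":[0.0,0.044,0.158],"angular":[0,0,0],"claw":0},{"travel":[0.005,0.088,0.228],"angular":[0,0,0],"claw":0},{"travel":[0.01,0.145,0.287],"angular":[0,0,0],"claw":0},{"travel":[0.015,0.213,0.333],"angular":[0,0,0],"claw":0},{"travel":[0.02,0.289,0.366],"angular":[0,0,0],"claw":0},{"travel":[0.027,0.369,0.382],"angular":[0,0,0],"claw":0},{"travel":[0.03,0.41,0.384],"angular":[0,0,0],"claw":0}]}}

```text
time: 18.7
eef_pos: [0.5427, -0.1295, 0.1449]
tcp_rot: [2.324, 2.11, 0.001]
ft_force: [-3.7, -5.4, 2.1]
gripper_width: 0.0245
gripper_force: 30.0
```

Request:
{"name": "carry_out", "arguments": {"deltas": [{"travel":[0,0.02,0],"angular":[0,0,0],"claw":0},{"travel":[0,0.03,0],"angular":[0,0,0],"claw":0},{"travel":[0,0.03,0],"angular":[0,0,0],"claw":0}]}}

```text
time: 19.0
eef_pos: [0.5431, -0.1254, 0.1448]
tcp_rot: [2.324, 2.109, 0.003]
ft_force: [-0.9, -1.7, 6.1]
gripper_width: 0.0245
gripper_force: 30.0
```

```bash
python3 st.py
```

```text
19.0 [ 0.5431 -0.1254  0.1448] ytool deg -5.55 z [ 0.004 -0.001 -1.   ] [-0.31  0.45  1.71  0.    0.98 -0.21] 0.0245 [-0.9 -1.7  6.1]
```

Request:
{"name": "carry_out", "arguments": {"deltas": [{"travel":[0,0.02,0],"angular":[0,0,0],"claw":0},{"travel":[0,0.04,0],"angular":[0,0,0],"claw":0},{"travel":[0,0.04,0],"angular":[0,0,0],"claw":0}]}}

```text
time: 19.3
eef_pos: [0.5435, -0.1221, 0.1447]
tcp_rot: [2.322, 2.106, 0.0]
ft_force: [1.7, -18.6, 0.4]
gripper_width: 0.0239
gripper_force: 30.0
```

```bash
python3 st.py; python3 -c "
from h import *
save('side','side4.png'); crop('side4.png','c5.png',240,200,330,270,8)"
```

```text
19.3 [ 0.5435 -0.1221  0.1447] ytool deg -5.57 z [ 0.005 -0.005 -1.   ] [-0.3   0.45  1.71 -0.    0.98 -0.2 ] 0.0239 [  1.7 -18.6   0.4]
```

View pics/c5.png

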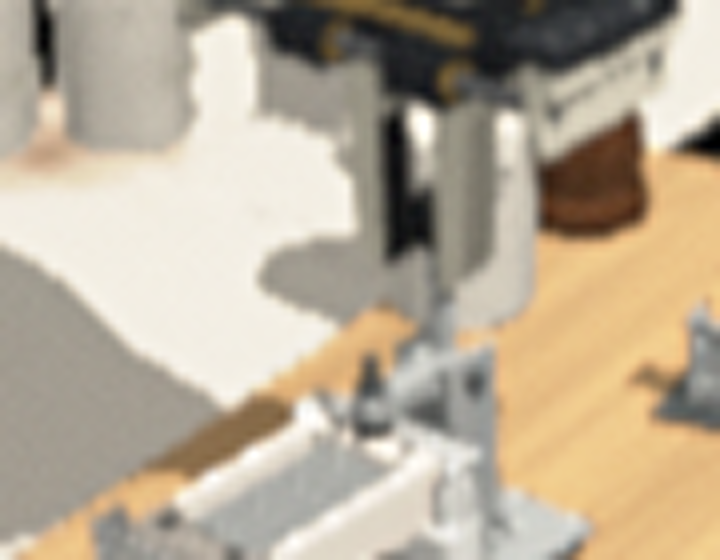

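The lever is against its stop (19 N), with the arm level over the seated slicing insert at (390,400). Next is the wedging insert.

Request:
{"name": "carry_out", "arguments": {"deltas": [{"travel":[0,-0.02,0],"angular":[0,0,0],"claw":0.6},{"travel":[0,-0.02,0],"angular":[0,0,0],"claw":0.6},{"travel":[0,-0.02,0],"angular":[0,0,0],"claw":0.6},{"travel":[0,-0.02,0.15],"angular":[0,0,0],"claw":0.75},{"travel":[0,-0.02,0.3],"angular":[0,0,0],"claw":0.75},{"travel":[0,-0.02,0.3],"angular":[0,0,0],"claw":0.75}]}}

```text
time: 19.95
eef_pos: [0.5432, -0.1224, 0.1909]
tcp_rot: [2.324, 2.109, 0.004]
ft_force: [0.5, 0.1, 0.4]
gripper_width: 0.0668
gripper_force: 0.0
```

Request:
{"name": "carry_out", "arguments": {"deltas": [{"travel":[-0.817,1.0,0],"angular":[0,0,0.095],"claw":0.75},{"travel":[-0.817,1.0,0],"angular":[0,0,0.095],"claw":0.75},{"travel":[-0.817,1.0,0],"angular":[0,0,0.095],"claw":0.75},{"travel":[-0.817,1.0,0],"angular":[0,0,0.095],"claw":0.75},{"travel":[-0.817,1.0,0],"angular":[0,0,0.095],"claw":0.75},{"travel":[-0.817,1.0,0],"angular":[0,0,0.095],"claw":0.75}]}}

```text
time: 20.55
eef_pos: [0.419, 0.0281, 0.1881]
tcp_rot: [2.245, 2.198, 0.0]
ft_force: [0.0, 0.3, 0.6]
gripper_width: 0.0694
gripper_force: 0.0
```

```bash
python3 st.py
```

```text
20.55 [0.419  0.0281 0.1881] ytool deg -1.2 z [ 0.  0. -1.] [-0.04  0.15  2.    0.    0.99 -0.02] 0.0694 [0.  0.3 0.6]
```

Request:
{"name": "carry_out", "arguments": {"deltas": [{"travel":[0,0,-0.3],"angular":[0,0,0],"claw":0.75},{"travel":[0,0,-0.6],"angular":[0,0,0],"claw":0.75},{"travel":[0,0,-0.85],"angular":[0,0,0],"claw":0.75},{"travel":[0,0,-0.99],"angular":[0,0,0],"claw":0.75},{"travel":[0,0,-0.99],"angular":[0,0,0],"claw":0.75}]}}

```text
time: 21.05
eef_pos: [0.4182, 0.0269, 0.0373]
tcp_rot: [-2.245, -2.192, 0.005]
ft_force: [-0.8, -0.4, 1.0]
gripper_width: 0.07
gripper_force: 0.0
```

Request:
{"name": "carry_out", "arguments": {"deltas": [{"travel":[0,0,0],"angular":[0,0,0],"claw":0},{"travel":[0,0,0],"angular":[0,0,0],"claw":0},{"travel":[0,0,0],"angular":[0,0,0],"claw":0},{"travel":[0,0,0],"angular":[0,0,0],"claw":0},{"travel":[0,0,0],"angular":[0,0,0],"claw":0}]}}

```text
time: 21.55
eef_pos: [0.4201, 0.0273, 0.0408]
tcp_rot: [2.245, 2.195, 0.002]
ft_force: [0.4, -2.5, 8.6]
gripper_width: 0.0576
gripper_force: 30.0
```

Request:
{"name": "carry_out", "arguments": {"deltas": [{"travel":[0,0,0.05],"angular":[0,0,0],"claw":0},{"travel":[0,0,0.15],"angular":[0,0,0],"claw":0},{"travel":[0,0,0.4],"angular":[0,0,0],"claw":0},{"travel":[0,0,0.7],"angular":[0,0,0],"claw":0},{"travel":[0,0,1.0],"angular":[0,0,0],"claw":0},{"travel":[0,0,1.0],"angular":[0,0,0],"claw":0}]}}

```text
time: 22.15
eef_pos: [0.4216, 0.0275, 0.1951]
tcp_rot: [2.241, 2.192, 0.01]
ft_force: [-0.9, -0.8, -3.5]
gripper_width: 0.0576
gripper_force: 30.0
```

```bash
python3 st.py
```

```text
22.15 [0.4216 0.0275 0.1951] ytool deg -1.29 z [ 0.009 -0.    -1.   ] [-0.05  0.14  1.99  0.    1.   -0.02] 0.0576 [-0.9 -0.8 -3.5]
```

Request:
{"name": "carry_out", "arguments": {"deltas": [{"travel":[0.1,-0.3,0],"angular":[0,0,0],"claw":0},{"travel":[0.16,-0.6,0],"angular":[0,0,0.08],"claw":0},{"travel":[0.16,-0.8,0],"angular":[0,0,0.08],"claw":0},{"travel":[0.16,-0.8,0],"angular":[0,0,0.08],"claw":0}]}}

```text
time: 22.55
eef_pos: [0.4428, -0.095, 0.1891]
tcp_rot: [-2.179, -2.262, 0.001]
ft_force: [-0.5, -0.2, -1.9]
gripper_width: 0.0574
gripper_force: 30.0
```

Request:
{"name": "carry_out", "arguments": {"deltas": [{"travel":[0.1,-0.3,0],"angular":[0,0,0],"claw":0},{"travel":[0.16,-0.6,0],"angular":[0,0,0.08],"claw":0},{"travel":[0.16,-0.8,0],"angular":[0,0,0.08],"claw":0},{"travel":[0.16,-0.8,0],"angular":[0,0,0.08],"claw":0}]}}

```text
time: 22.95
eef_pos: [0.467, -0.2145, 0.189]
tcp_rot: [-2.107, -2.33, 0.001]
ft_force: [0.2, -0.7, -1.7]
gripper_width: 0.0582
gripper_force: 30.0
```

Request:
{"name": "carry_out", "arguments": {"deltas": [{"travel":[0.1,-0.3,0],"angular":[0,0,0.093],"claw":0},{"travel":[0.19,-0.6,0],"angular":[0,0,0.093],"claw":0},{"travel":[0.19,-0.838,0],"angular":[0,0,0.093],"claw":0},{"travel":[0.19,-0.838,0],"angular":[0,0,0.093],"claw":0},{"travel":[0.19,-0.838,0],"angular":[0,0,0.093],"claw":0}]}}

```text
time: 23.45
eef_pos: [0.4955, -0.337, 0.1889]
tcp_rot: [-2.017, -2.406, -0.001]
ft_force: [-0.1, 0.0, -1.4]
gripper_width: 0.0575
gripper_force: 30.0
```

Request:
{"name": "carry_out", "arguments": {"deltas": [{"travel":[0,0,-0.3],"angular":[0,0,0],"claw":0},{"travel":[0,0,-0.6],"angular":[0,0,0],"claw":0},{"travel":[0,0,-0.72],"angular":[0,0,0],"claw":0},{"travel":[0,0,-0.72],"angular":[0,0,0],"claw":0},{"travel":[0,0,-0.72],"angular":[0,0,0],"claw":0}]}}

```text
time: 23.95
eef_pos: [0.4963, -0.3372, 0.0827]
tcp_rot: [2.016, 2.409, 0.0]
ft_force: [0.3, -0.6, -1.7]
gripper_width: 0.058
gripper_force: 30.0
```

```bash
python3 st.py; python3 -c "
from h import *
save('side','side5.png'); crop('side5.png','c6.png',305,195,385,265,8)"
```

```text
23.95 [ 0.4963 -0.3372  0.0827] ytool deg 10.15 z [ 0. -0. -1.] [-0.67  0.6   1.62  0.    0.91 -0.85] 0.058 [ 0.3 -0.6 -1.7]
```

View pics/c6.png

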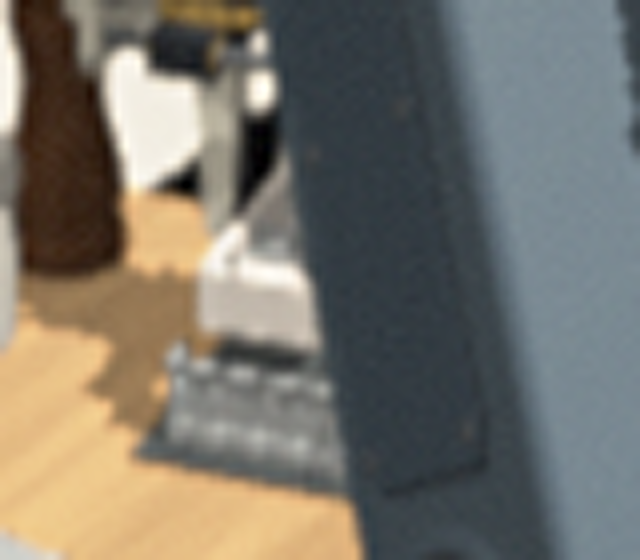

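The wedging insert hangs level above the cradle's bracket at (240,350). The arm hides the rest. I lower it with force checks.

Request:
{"name": "carry_out", "arguments": {"deltas": [{"travel":[0,-0.005,-0.04],"angular":[0,0,0],"claw":0},{"travel":[0,-0.005,-0.08],"angular":[0,0,0],"claw":0},{"travel":[0,-0.005,-0.12],"angular":[0,0,0],"claw":0},{"travel":[0,-0.005,-0.16],"angular":[0,0,0],"claw":0},{"travel":[0,-0.005,-0.16],"angular":[0,0,0],"claw":0}]}}

```text
time: 24.5
eef_pos: [0.4953, -0.3386, 0.0568]
tcp_rot: [-2.017, -2.407, 0.0]
ft_force: [-0.9, -1.2, -3.3]
gripper_width: 0.0574
gripper_force: 30.0
```

```bash
python3 st.py
```

```text
24.5 [ 0.4953 -0.3386  0.0568] ytool deg 10.08 z [-0.001  0.001 -1.   ] [-0.68  0.64  1.63  0.    0.87 -0.85] 0.0574 [-0.9 -1.2 -3.3]
```

Request:
{"name": "carry_out", "arguments": {"deltas": [{"travel":[0,0,-0.03],"angular":[0,0,0],"claw":0},{"travel":[0,0,-0.06],"angular":[0,0,0],"claw":0},{"travel":[0,0,-0.09],"angular":[0,0,0],"claw":0},{"travel":[0,0,-0.115],"angular":[0,0,0],"claw":0},{"travel":[0,0,-0.115],"angular":[0,0,0],"claw":0}]}}

```text
time: 25.0
eef_pos: [0.4957, -0.3392, 0.042]
tcp_rot: [-2.017, -2.408, 0.001]
ft_force: [-6.4, 3.8, 16.9]
gripper_width: 0.0576
gripper_force: 30.0
```

```bash
python3 st.py
```

```text
25.0 [ 0.4957 -0.3392  0.042 ] ytool deg 10.1 z [-0. -0. -1.] [-0.68  0.66  1.64 -0.    0.84 -0.85] 0.0576 [-6.4  3.8 16.9]
```

Seated. I release and fetch the dicing insert from the board.

Request:
{"name": "carry_out", "arguments": {"deltas": [{"travel":[0,0,0],"angular":[0,0,0],"claw":0.75},{"travel":[0,0,0],"angular":[0,0,0],"claw":0.75},{"travel":[0,0,0.1],"angular":[0,0,0],"claw":0.75},{"travel":[0,0,0.4],"angular":[0,0,0],"claw":0.75},{"travel":[0,0,0.7],"angular":[0,0,0],"claw":0.75},{"travel":[0,0,1.0],"angular":[0,0,0],"claw":0.75},{"travel":[0,0,1.0],"angular":[0,0,0],"claw":0.75}]}}

```text
time: 25.7
eef_pos: [0.498, -0.3406, 0.1979]
tcp_rot: [2.011, 2.4, 0.0]
ft_force: [1.3, -0.4, 0.2]
gripper_width: 0.0698
gripper_force: 0.0
```

Request:
{"name": "carry_out", "arguments": {"deltas": [{"travel":[-0.32,1,0],"angular":[0,0,0],"claw":0.75},{"travel":[-0.32,1,0],"angular":[0,0,0],"claw":0.75},{"travel":[-0.32,1,0],"angular":[0,0,0],"claw":0.75},{"travel":[-0.32,1,0],"angular":[0,0,0],"claw":0.75}]}}

```text
time: 26.1
eef_pos: [0.4459, -0.1852, 0.1907]
tcp_rot: [-2.014, -2.409, -0.0]
ft_force: [0.8, -0.4, 0.2]
gripper_width: 0.0699
gripper_force: 0.0
```

Request:
{"name": "carry_out", "arguments": {"deltas": [{"travel":[0,1,0],"angular":[0,0,-0.132],"claw":0.75},{"travel":[0,1,0],"angular":[0,0,-0.132],"claw":0.75},{"travel":[0,1,0],"angular":[0,0,-0.132],"claw":0.75},{"travel":[0,1,0],"angular":[0,0,-0.132],"claw":0.75}]}}

```text
time: 26.5
eef_pos: [0.4476, -0.0348, 0.1909]
tcp_rot: [-2.134, -2.305, -0.001]
ft_force: [0.6, 0.0, 0.4]
gripper_width: 0.0695
gripper_force: 0.0
```

Request:
{"name": "carry_out", "arguments": {"deltas": [{"travel":[0,1,0],"angular":[0,0,0],"claw":0.75},{"travel":[0,1,0],"angular":[0,0,0],"claw":0.75},{"travel":[0,1,0],"angular":[0,0,0],"claw":0.75},{"travel":[0,1,0],"angular":[0,0,0],"claw":0.75}]}}

```text
time: 26.9
eef_pos: [0.4479, 0.1149, 0.1908]
tcp_rot: [-2.134, -2.305, -0.002]
ft_force: [-0.1, -0.5, -0.1]
gripper_width: 0.0693
gripper_force: 0.0
```

Request:
{"name": "carry_out", "arguments": {"deltas": [{"travel":[0,1,0],"angular":[0,0,0],"claw":0.75},{"travel":[0,1,0],"angular":[0,0,0],"claw":0.75},{"travel":[0,1,0],"angular":[0,0,0],"claw":0.75},{"travel":[0,1,0],"angular":[0,0,0],"claw":0.75}]}}

```text
time: 27.3
eef_pos: [0.4482, 0.2644, 0.1907]
tcp_rot: [-2.136, -2.304, -0.002]
ft_force: [-0.3, -1.1, 0.5]
gripper_width: 0.0696
gripper_force: 0.0
```

Request:
{"name": "carry_out", "arguments": {"deltas": [{"travel":[0,0.69,0],"angular":[0,0,0],"claw":0.75},{"travel":[0,0.69,0],"angular":[0,0,0],"claw":0.75},{"travel":[0,0.69,0],"angular":[0,0,0],"claw":0.75},{"travel":[0,0.69,0],"angular":[0,0,0],"claw":0.75}]}}

```text
time: 27.7
eef_pos: [0.4483, 0.3639, 0.1902]
tcp_rot: [2.139, 2.301, -0.001]
ft_force: [0.8, -0.8, -0.1]
gripper_width: 0.0697
gripper_force: 0.0
```

```bash
python3 st.py
```

```text
27.7 [0.4483 0.3639 0.1902] ytool deg 4.19 z [-0.    -0.001 -1.   ] [ 0.6   0.43  1.61 -0.    1.1   0.53] 0.0697 [ 0.8 -0.8 -0.1]
```

Request:
{"name": "carry_out", "arguments": {"deltas": [{"travel":[0,0,-0.3],"angular":[0,0,0],"claw":0.75},{"travel":[0,0,-0.6],"angular":[0,0,0],"claw":0.75},{"travel":[0,0,-0.85],"angular":[0,0,0],"claw":0.75},{"travel":[0,0,-1.0],"angular":[0,0,0],"claw":0.75},{"travel":[0,0,-1.0],"angular":[0,0,0],"claw":0.75}]}}

```text
time: 28.2
eef_pos: [0.447, 0.3614, 0.038]
tcp_rot: [-2.141, -2.298, 0.009]
ft_force: [-0.8, -1.2, 0.9]
gripper_width: 0.0697
gripper_force: 0.0
```

Request:
{"name": "carry_out", "arguments": {"deltas": [{"travel":[0,0,0],"angular":[0,0,0],"claw":0},{"travel":[0,0,0],"angular":[0,0,0],"claw":0},{"travel":[0,0,0],"angular":[0,0,0],"claw":0},{"travel":[0,0,0],"angular":[0,0,0],"claw":0},{"travel":[0,0,0],"angular":[0,0,0],"claw":0}]}}

```text
time: 28.7
eef_pos: [0.4488, 0.3645, 0.0423]
tcp_rot: [2.139, 2.3, 0.003]
ft_force: [0.5, -5.3, 8.3]
gripper_width: 0.0575
gripper_force: 29.9
```

Request:
{"name": "carry_out", "arguments": {"deltas": [{"travel":[0,0,0.05],"angular":[0,0,0],"claw":0},{"travel":[0,0,0.15],"angular":[0,0,0],"claw":0},{"travel":[0,0,0.4],"angular":[0,0,0],"claw":0},{"travel":[0,0,0.7],"angular":[0,0,0],"claw":0},{"travel":[0,0,0.9],"angular":[0,0,0],"claw":0},{"travel":[0,0,0.9],"angular":[0,0,0],"claw":0}]}}

```text
time: 29.3
eef_pos: [0.4493, 0.3659, 0.1812]
tcp_rot: [2.138, 2.299, 0.013]
ft_force: [0.5, 0.8, -1.7]
gripper_width: 0.0582
gripper_force: 29.9
```

```bash
python3 st.py
```

```text
29.3 [0.4493 0.3659 0.1812] ytool deg 4.16 z [ 0.007  0.005 -1.   ] [0.6  0.44 1.62 0.   1.08 0.53] 0.0582 [ 0.5  0.8 -1.7]
```

Request:
{"name": "carry_out", "arguments": {"deltas": [{"travel":[0,-0.3,0],"angular":[0,0,0],"claw":0},{"travel":[-0.06,-0.6,0],"angular":[0,0,0],"claw":0},{"travel":[-0.06,-0.9,0],"angular":[0,0,0],"claw":0},{"travel":[-0.06,-0.9,0],"angular":[0,0,0],"claw":0}]}}

```text
time: 29.7
eef_pos: [0.4378, 0.2258, 0.1753]
tcp_rot: [-2.143, -2.297, 0.003]
ft_force: [0.2, 0.6, -2.3]
gripper_width: 0.0576
gripper_force: 29.9
```

Request:
{"name": "carry_out", "arguments": {"deltas": [{"travel":[0,-0.3,0],"angular":[0,0,0],"claw":0},{"travel":[-0.06,-0.6,0],"angular":[0,0,-0.07],"claw":0},{"travel":[-0.06,-0.9,0],"angular":[0,0,-0.07],"claw":0},{"travel":[-0.06,-0.9,0],"angular":[0,0,-0.07],"claw":0}]}}

```text
time: 30.1
eef_pos: [0.4293, 0.0913, 0.1754]
tcp_rot: [2.206, 2.237, -0.001]
ft_force: [1.1, -0.1, -2.5]
gripper_width: 0.058
gripper_force: 29.9
```

Request:
{"name": "carry_out", "arguments": {"deltas": [{"travel":[0,-0.3,0],"angular":[0,0,-0.074],"claw":0},{"travel":[-0.064,-0.48,0],"angular":[0,0,-0.074],"claw":0},{"travel":[-0.064,-0.48,-0.3],"angular":[0,0,-0.074],"claw":0},{"travel":[-0.064,-0.48,-0.6],"angular":[0,0,-0.074],"claw":0},{"travel":[-0.064,-0.48,-0.735],"angular":[0,0,-0.074],"claw":0},{"travel":[-0.064,-0.48,-0.735],"angular":[0,0,-0.074],"claw":0}]}}

```text
time: 30.7
eef_pos: [0.4185, 0.0232, 0.0631]
tcp_rot: [-2.263, -2.173, 0.005]
ft_force: [-0.7, -0.3, -1.2]
gripper_width: 0.0578
gripper_force: 29.9
```

Request:
{"name": "carry_out", "arguments": {"deltas": [{"travel":[0,0,-0.05],"angular":[0,0,0],"claw":0},{"travel":[0,0,-0.1],"angular":[0,0,0],"claw":0},{"travel":[0,0,-0.135],"angular":[0,0,0],"claw":0},{"travel":[0,0,-0.155],"angular":[0,0,0],"claw":0},{"travel":[0,0,-0.155],"angular":[0,0,0],"claw":0}]}}

```text
time: 31.2
eef_pos: [0.4204, 0.0226, 0.0425]
tcp_rot: [2.266, 2.175, 0.001]
ft_force: [-1.5, 0.8, 2.1]
gripper_width: 0.0579
gripper_force: 29.9
```

```bash
python3 st.py
```

```text
31.2 [0.4204 0.0226 0.0425] ytool deg -2.35 z [ 0.  0. -1.] [-0.06  0.43  2.11  0.    0.61 -0.02] 0.0579 [-1.5  0.8  2.1]
```

Down on the bars. I release, lift, swing out of view to the right and front, and look.

Request:
{"name": "carry_out", "arguments": {"deltas": [{"travel":[0,0,0],"angular":[0,0,0],"claw":0.75},{"travel":[0,0,0],"angular":[0,0,0],"claw":0.75},{"travel":[0,0,0.1],"angular":[0,0,0],"claw":0.75},{"travel":[0,0,0.4],"angular":[0,0,0],"claw":0.75},{"travel":[0,0,0.7],"angular":[0,0,0],"claw":0.75},{"travel":[0,0,1.0],"angular":[0,0,0],"claw":0.75},{"travel":[0,0,1.0],"angular":[0,0,0],"claw":0.75}]}}

```text
time: 31.9
eef_pos: [0.4228, 0.0224, 0.1972]
tcp_rot: [2.261, 2.171, 0.01]
ft_force: [0.2, 0.7, -0.5]
gripper_width: 0.0696
gripper_force: 0.0
```

Request:
{"name": "carry_out", "arguments": {"deltas": [{"travel":[-0.4,-1,0.3],"angular":[0,0,-0.5],"claw":0.75},{"travel":[-0.4,-1,0.3],"angular":[0,0,-0.5],"claw":0.75},{"travel":[-0.4,-1,0.3],"angular":[0,0,-0.5],"claw":0.75},{"travel":[-0.4,-1,0.3],"angular":[0,0,-0.5],"claw":0.75},{"travel":[-0.4,-1,0.3],"angular":[0,0,-0.5],"claw":0.75}]}}

```text
time: 32.4
eef_pos: [0.3597, -0.1291, 0.2373]
tcp_rot: [2.649, 1.687, 0.001]
ft_force: [0.7, 0.5, -0.8]
gripper_width: 0.0696
gripper_force: 0.0
```

Request:
{"name": "carry_out", "arguments": {"deltas": [{"travel":[-0.4,-1,0],"angular":[0,0,-0.5],"claw":0.75},{"travel":[-0.4,-1,0],"angular":[0,0,-0.5],"claw":0.75},{"travel":[-0.4,-1,0],"angular":[0,0,-0.5],"claw":0.75},{"travel":[-0.4,-1,0],"angular":[0,0,-0.5],"claw":0.75},{"travel":[-0.4,-1,0],"angular":[0,0,-0.5],"claw":0.75}]}}

```text
time: 32.9
eef_pos: [0.3001, -0.2776, 0.2363]
tcp_rot: [-2.926, -1.141, 0.0]
ft_force: [-1.1, 0.1, 0.6]
gripper_width: 0.0698
gripper_force: 0.0
```

Request:
{"name": "carry_out", "arguments": {"deltas": [{"travel":[-0.4,-1,0],"angular":[0,0,-0.4],"claw":0.75},{"travel":[-0.4,-1,0],"angular":[0,0,-0.4],"claw":0.75},{"travel":[-0.4,-1,0],"angular":[0,0,-0.4],"claw":0.75},{"travel":[-0.4,-1,0],"angular":[0,0,-0.4],"claw":0.75},{"travel":[-0.4,-1,0],"angular":[0,0,-0.4],"claw":0.75}]}}

```text
time: 33.4
eef_pos: [0.2409, -0.4269, 0.2363]
tcp_rot: [-3.067, -0.672, 0.0]
ft_force: [0.4, 0.9, -0.0]
gripper_width: 0.0698
gripper_force: 0.0
```

```bash
python3 st.py; python3 -c "
from h import *
save('top','top9.png');save('side','side9.png')
a=cv2.imread('pics/top9.png');b=cv2.imread('pics/side9.png')
f=lambda i,x,y,w,h,s:cv2.resize(i[y:y+h,x:x+w],None,fx=s,fy=s,interpolation=cv2.INTER_CUBIC)
cv2.imwrite('pics/m4.png',np.vstack([f(a,220,222,180,84,4.4)[:300],f(b,220,205,180,68,4.4)]))"
```

```text
33.4 [ 0.2409 -0.4269  0.2363] ytool deg -65.29 z [-0.     0.002 -1.   ] [-1.15  0.22  1.78  0.    1.14 -0.01] 0.0698 [ 0.4  0.9 -0. ]
```

View pics/m4.png

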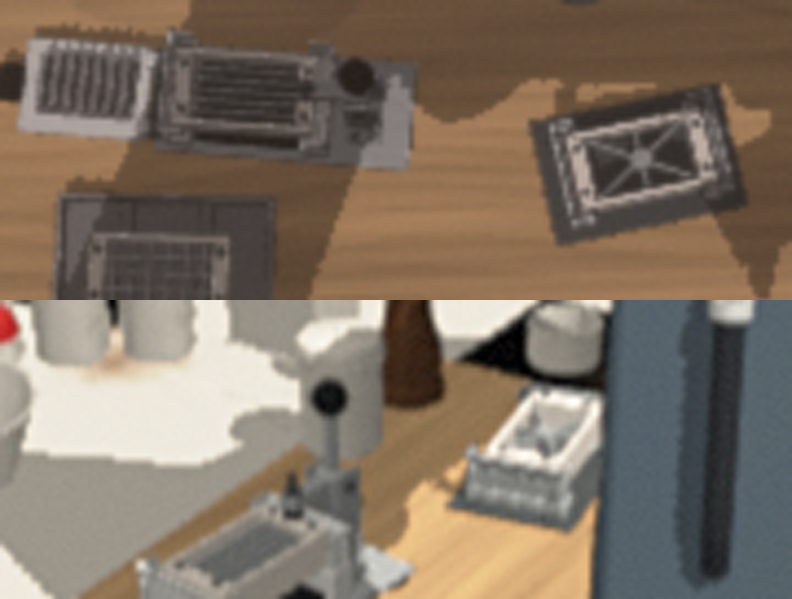

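The views confirm the result:
- **Slicing insert:** seated in the cutter at crop (245,88), with the lever handle upright at (328,400).
- **Wedging insert:** level in the cradle at (640,160).
- **Dicing insert:** on the tray at (160,265), within about 5 mm of its centre.

I'm handing the job in.

```bash
python3 -c "
from rig import robot
print(robot.job_done())"
```

```text
the job is handed in; nothing more can be done
None
```

The job is handed in at about 33 s: the slicing insert is clamped in the cutter, the wedging insert is in the cradle and the dicing insert is on the rinse tray. The final pictures and contact forces bear this out, but no verdict came back.

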